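# Sweep the chocolate chunks into the pan and lift it

### The job

Pick up the yellow scraper and sweep all four chocolate chunks off the marble slab into the pan that stands at its edge, never touching the chocolate with the gripper. Stand the scraper back down upright on the slab or the counter, then take the pan by its black handle, lift it straight up well clear (its bottom at least 8 cm above the counter) and finish while holding it there, steady and level with all the chocolate in it. Keep the pan level throughout, and leave the other things on the counter, such as the timer and the jar, where they are.

Things in the scene. Friction and masses are not known exactly. Their poses are not given: they have to be found in the camera images.
- slab: white marble pastry slab, fixed to the counter, 240 x 260 x 30 mm (x, y, z), its top 30 mm above the counter. Origin at the centre of its underside, z up. The pan stands at one of its two y ends (+y or -y), the scraper at the other
- pan: low open blue enamelled pan, loose on the counter, 200 x 130 x 26 mm (x, y, rim height: 4 mm below the slab's top), walls and floor 3 mm, 0.25 to 0.5 kg, with a rigid handle over its middle. Its long x side faces the slab's y end across a 3 to 10 mm gap, axes within 0.05 rad of the slab's, centre within 20 mm of the slab's middle line. Origin: centre of its underside, z up
- pan_grip (a point): centre of the pan's handle, 75 mm above the pan's underside: a straight black bar along the pan's x, 14 mm wide (y), 16 mm tall (top at 83 mm), carried by a 6 x 16 mm upright at each end, at x = +-100 mm. Pinch it across y from above. Same axes as the pan
- scraper: yellow scraper, 0.12 kg, standing by itself on the counter at the slab's end away from the pan, turned up to 0.4 rad. H-shaped foot: a blade along x, 150 wide, 10 thick (y), 26 mm tall, with a cheek 8 wide, 52 long in y, 26 tall at each end (134 mm between them); either face sweeps. On its middle a handle fin 70 wide (x), 16 thick (y), its top at 100 mm. Origin: centre of underside, z up
- scraper_grip (a point): point in the scraper's handle fin, 80 mm above its underside, on its centre line; the fin is 16 mm thick along the scraper's y here: grip it across y from above. Same axes as the scraper
- chunk0: dark brown chocolate chunk, a rigid block 24 x 20 x 17 mm (x, y, z) with rounded edges, 12 g; starts flat on the slab. Origin at the centre of its underside; one of four alike
- chunk1: dark brown chocolate chunk, a rigid block 24 x 20 x 17 mm (x, y, z) with rounded edges, 12 g; starts flat on the slab. Origin at the centre of its underside; one of four alike
- chunk2: dark brown chocolate chunk, a rigid block 24 x 20 x 17 mm (x, y, z) with rounded edges, 12 g; starts flat on the slab. Origin at the centre of its underside; one of four alike
- chunk3: dark brown chocolate chunk, a rigid block 24 x 20 x 17 mm (x, y, z) with rounded edges, 12 g; starts flat on the slab. Origin at the centre of its underside; one of four alike
- timer: white kitchen timer with red button, 70 x 70 x 27 mm, at the left; leave alone. Origin at the centre of its underside
- jar: amber glass jar, 80 mm across, 120 mm tall, at the right; leave alone. Origin at the centre of its underside
Mind the look-alikes: they are no part of the job. Of the things shaped like the pan, the blue one is meant.

How it is judged:
On the way, in this order (a step that is already met when the one before it is completed fails the run):
1. the scraper is held in the gripper, off the counter (contact force between the fingers and scraper above 1 N and height (world z) of scraper above 0.02 m), for 0.2 s.
2. all four chunks lie in the pan while it stands on the counter (x of chunk0 in the frame of pan between -0.1 and 0.1 m and y of chunk0 in the frame of pan between -0.065 and 0.065 m and z of chunk0 in the frame of pan between -0.005 and 0.045 m and x of chunk1 in the frame of pan between -0.1 and 0.1 m and y of chunk1 in the frame of pan between -0.065 and 0.065 m and z of chunk1 in the frame of pan between -0.005 and 0.045 m and x of chunk2 in the frame of pan between -0.1 and 0.1 m and y of chunk2 in the frame of pan between -0.065 and 0.065 m and z of chunk2 in the frame of pan between -0.005 and 0.045 m and x of chunk3 in the frame of pan between -0.1 and 0.1 m and y of chunk3 in the frame of pan between -0.065 and 0.065 m and z of chunk3 in the frame of pan between -0.005 and 0.045 m and height (world z) of pan below 0.01 m and angle between pan's own z axis and vertical below 0.1 rad), for 0.2 s.
3. the scraper stands upright, let go (angle between scraper's own z axis and vertical below 0.15 rad and height (world z) of scraper below 0.04 m and contact force between the fingers and scraper below 0.2 N and linear speed of scraper below 0.03 m/s), for 0.2 s.
At the end, for the whole second after the job is handed in: The gripper holds the pan, underside over 75 mm above the counter, still (under 30 mm/s, 0.2 rad/s), level within 0.14 rad, beside the slab (centres within 0.3 m in plan), touching nothing else, all four chunks in it; the scraper stands let go and upright (within 0.15 rad) on slab or counter (all of step 3 and x of chunk0 in the frame of pan between -0.1 and 0.1 m and y of chunk0 in the frame of pan between -0.065 and 0.065 m and z of chunk0 in the frame of pan between -0.005 and 0.045 m and x of chunk1 in the frame of pan between -0.1 and 0.1 m and y of chunk1 in the frame of pan between -0.065 and 0.065 m and z of chunk1 in the frame of pan between -0.005 and 0.045 m and x of chunk2 in the frame of pan between -0.1 and 0.1 m and y of chunk2 in the frame of pan between -0.065 and 0.065 m and z of chunk2 in the frame of pan between -0.005 and 0.045 m and x of chunk3 in the frame of pan between -0.1 and 0.1 m and y of chunk3 in the frame of pan between -0.065 and 0.065 m and z of chunk3 in the frame of pan between -0.005 and 0.045 m and height (world z) of pan above 0.075 m and angle between pan's own z axis and vertical below 0.14 rad and linear speed of pan below 0.03 m/s and angular speed of pan below 0.2 rad/s and horizontal distance between pan and slab below 0.3 m and contact force between the fingers and pan above 1 N and contact force between pan and slab below 0.1 N and contact force between pan and scraper below 0.1 N and contact force between pan and timer below 0.1 N and contact force between pan and jar below 0.1 N and height (world z) of scraper above -0.01 m); the arm keeps its last pose, push and grip.
It fails at once if the robot touches a chunk itself (contact force between any of the fingers, the arm and chunk0 above 0.3 N or contact force between any of the fingers, the arm and chunk1 above 0.3 N or contact force between any of the fingers, the arm and chunk2 above 0.3 N or contact force between any of the fingers, the arm and chunk3 above 0.3 N).
It fails at once if the pan is tipped beyond 0.26 rad (angle between pan's own z axis and vertical above 0.26 rad).
It fails at once if the timer or the jar is moved more than 25 mm (distance of any of timer, jar from where it was at the start of the episode above 0.025 m).
It also fails if it takes over 58 s, if anything falls off the work surface, if the arm or the gripper's body presses on something with over 40 N, if the wrist force passes 120 N, or if a joint passes its speed limit or range.

### The arm

A 6-joint arm with a two-finger parallel gripper is mounted at the origin on the work surface. World frame = base frame: x ahead of the robot, y to its left, z up, the work surface at z = 0. Lengths are in m, angles in rad, forces in N, time in s.
With the tool pointing down it reaches from about 0.425 to 0.925 m from the base axis. Payload 12.5 kg.
Tool frame: the origin (TCP) lies between the finger pads; the fingertips stand bot.nose_length ahead of it and the grasp point (between the pads) lies 3 mm ahead of it (bot.nose_length is the distance from the TCP to the fingertips, in m); z points along the fingers, y is the direction in which the jaws open and shut (so a half turn about z gives the same grasp; the last joint's range is limited). The gripper opens to 85 mm and grips with 20 to 120 N. Pads are 22 mm wide; open, the fingers measure 114 mm over their backs; the gripper's body (76 mm by 85 mm) begins 54 mm behind the grasp point. The pads swing forward as they close: fully open they stand 13 mm farther back than shut.
Start: joints at [-1.265, 0.491, 1.559, -0, 1.092, -0.106], TCP at [0.25, -0.573, 0.232] pointing down, gripper open.
Joint ranges: [-3.1, 3.1], [-0.84, 2.19], [0.05, 2.79], [-1.13, 4.28], [0.06, 2.93], [-2.69, 2.69]. Speed limits (rad/s): [2.22, 2.22, 2.79, 3.14, 3.14, 3.14].

### API

Orientations are given as [roll, pitch, yaw] about the fixed x, y, z axes, in that order (R = Rz(yaw) Ry(pitch) Rx(roll)).
In Python, from workcell import bot, get_image, calibration, regions_of, landmark_of gives the robot as it stands. The module is installed in compiled form; this text tells all that it offers.
- The arm moves only by the shell command python3 -m creep 'ROWS' [OPENING]. ROWS is JSON, a list of rows, each an object of numbers: "x", "y", "z": the shift along the tool's x, y, z in m; "turn": the turn about the tool's z in degrees. A call has 1 to 10 rows; each row shifts and turns the pose as measured when the row begins, along the tool's axes as they then stand; what a row does not reach is not made up. A row lasts 1/10 s, in which the tool goes at most 50 mm and 8.59 degrees, less where a joint would pass 70% of its speed; a pose out of reach is approached as far as the arm can. A call is refused whole if a number of a shift passes 0.05 or a number of a turn 8.59, either way. A call with a gripper value outside its range is refused whole. OPENING is the opening, from 0 (shut) to 1 (fully open), set as the call begins (- or left out, the last holds). The fingers move at their own pace and stop on an object; the grip force is fixed at half the most. Time passes only in rows, so rows that do not move let the fingers close. It gives the time, the measured TCP pose, the force and the opening at its end, in the units of the state.
- bot.sense(): the state, without advancing time (a new reading comes with each control period).
- get_image(name): name is "side" or "top"; returns (picture, depth): 400x640x3 uint8, red, green, blue; 400x640 float32, m along the optical axis (not along the pixel's ray), 0 where there is no reading.
- calibration(name): a dict with "K" (3x3 intrinsics, pixels), "dist" ([k1, k2, p1, p2, k3] as OpenCV has them; the pictures are not rectified), "extrinsics" (4x4, takes a point from world to camera coordinates). Camera axes: x right, y down, z forward; pixel columns grow to the right and rows downward; lengths in m; the calibration is good to about 2 mm. A picture is of the moment at which its call begins. calibration takes no time and is no camera call.
- bot.sign_off(): hands the job in, once; it reports no verdict.
Trained networks look in the newest picture that a camera, given by its name, has taken for a name from the list of things; names that differ only in an ending like _2 or _b are one class to them, and where a whole thing is asked for, a point or a joint stands for the part that bears it (a point fixed in the world has none). Each returns a list of dicts, best first, with "p" (0 to 1); they miss things now and then, are a little off and sometimes report something else, mostly with a low value. They report only what shows in the picture. A call takes as long as a camera call. They do not tell look-alikes from the thing itself.
- regions_of(query, camera): "region" (400x640 bool, what is visible of it) and "bbox" ([centre column, centre row, width, height] in pixels, round what is visible of it).
- landmark_of(query, camera): "xy" ([column, row] in pixels: a listed point, or the origin of a listed thing).
The state is a dict: "time": time; "q": joint angles; "qd": joint speeds; "tau": joint torques, N m; "eef_pos": TCP position; "tool_rot": TCP orientation; "ft_force": force on the tool from outside, world axes, zero at the start; "ft_torque": the same for the moment, N m; "finger_gap": finger opening in m.
Only numpy, scipy, OpenCV 4.12 (cv2) and the standard library are available. Lean on these libraries where they do the work, as an engineer would, in place of code of your own. Each camera call takes 0.05 s, during which the arm holds its last target. There are 200 camera calls.

## Working session

There is one attempt and no reset: what is moved stays moved. The work goes in short steps, Python scripts to look and compute and a shell command to move; the robot and the scene stay as the last step left them, time stands still between calls to the robot, and variables do not carry over. Pictures are saved under pics/ and viewed, about 8 in all and at most 12, crops included, and the job is handed in when it is done.

```bash
mkdir -p pics; cat > h.py <<'E'
import numpy as np, cv2
from workcell import bot, get_image, calibration, regions_of, landmark_of
def pts(name, depth, mask):
    c=calibration(name); K=np.array(c["K"]); d=np.array(c["dist"]); T=np.array(c["extrinsics"])
    v,u=np.nonzero(mask&(depth>0)); z=depth[v,u]
    n=cv2.undistortPoints(np.stack([u,v],1).astype(float)[:,None],K,d)[:,0]
    P=np.c_[n*z[:,None],z]
    return (P-T[:3,3])@T[:3,:3]
def proj(name,P):
    c=calibration(name); T=np.array(c["extrinsics"])
    return cv2.projectPoints(np.array(P,float).reshape(-1,1,3),cv2.Rodrigues(T[:3,:3])[0],T[:3,3],np.array(c["K"]),np.array(c["dist"]))[0][:,0]
def save(n,im): cv2.imwrite("pics/"+n,im[:,:,::-1])
E
python3 - <<'E'
from h import *
for n in("top","side"):
    im,d=get_image(n); save(n+"0.png",im); np.savez(n+"0.npz",im=im,d=d)
    print(n,calibration(n)["K"],np.linalg.inv(calibration(n)["extrinsics"])[:3,3])
    for q in("slab","pan","scraper","chunk0","timer","jar"):
        for r in regions_of(q,n):
            P=pts(n,d,r["region"])
            print(n,q,round(r["p"],2),np.round(r["bbox"]),np.round(np.percentile(P,[2,98],axis=0),3).tolist(), np.round(np.median(P,0),3))
s=bot.sense();print(s,bot.nose_length)
E
```

```text
top [[481.13818894   0.         318.3575037 ]
 [  0.         481.13818894 192.79382651]
 [  0.           0.           1.        ]] [ 0.27252785 -0.01277207  1.59889289]
top slab 0.86 [329. 162.  81.  78.] [[0.437, -0.148, 0.023], [0.674, 0.105, 0.039]] [ 0.553 -0.022  0.032]
top pan 0.89 [387. 166.  44.  63.] [[0.43, -0.288, -0.002], [0.629, -0.153, 0.087]] [ 0.53  -0.217  0.006]
top pan 0.73 [382. 223.  37.  23.] [[0.315, -0.261, -0.003], [0.381, -0.139, 0.511]] [ 0.348 -0.2    0.006]
top chunk0 0.62 [312. 166.   7.   2.] [[0.529, 0.021, 0.044], [0.543, 0.036, 0.058]] [0.537 0.029 0.05 ]
top chunk0 0.6 [341. 173.   4.   7.] [[0.503, -0.069, 0.033], [0.526, -0.049, 0.055]] [ 0.515 -0.059  0.047]
top chunk0 0.59 [346. 149.   0.   8.] [[0.574, -0.083, 0.04], [0.594, -0.067, 0.053]] [ 0.584 -0.076  0.049]
top chunk0 0.43 [316. 149.   6.   8.] [[0.578, 0.009, 0.043], [0.599, 0.025, 0.059]] [0.589 0.015 0.049]
top timer 0.9 [156. 178.  22.  26.] [[0.474, 0.522, -0.001], [0.541, 0.591, 0.032]] [0.506 0.552 0.023]
top timer 0.24 [387. 167.  42.  62.] [[0.43, -0.289, -0.002], [0.629, -0.154,
[... 1417 characters left out ...]
001], [0.538, 0.593, 0.027]] [0.497 0.559 0.021]
{'time': 0.7, 'q': array([-1.26461456e+00,  4.90862926e-01,  1.55886783e+00, -1.69587026e-05,
        1.09168930e+00, -1.05577684e-01]), 'qd': array([ 0.00044678,  0.00152341, -0.00215802, -0.00177413, -0.00047134,
        0.00279986]), 'tau': array([-1.33912068e-03, -6.18148541e+01, -2.61817181e+01, -1.20303530e-04,
        2.61524519e-04, -2.32378375e-05]), 'eef_pos': array([ 0.25017881, -0.57277909,  0.23206108]), 'tool_rot': array([3.14142260e+00, 3.31552742e-05, 4.11767261e-01]), 'ft_force': array([ 0.75222459, -0.60681907,  0.14091398]), 'ft_torque': array([ 0.0218014 ,  0.00887682, -0.00390023]), 'finger_gap': 0.08535670041912637} 0.022
```

```bash
python3 - <<'E'
from h import *
t=np.load("top0.npz")["im"];s=np.load("side0.npz")["im"]
a=cv2.resize(t[90:290,130:530],(800,400)); save("a.png",a)
b=cv2.resize(s[120:270,180:480],(800,400)); save("b.png",b)
E
```

```text
(no output)
```

View pics/a.png

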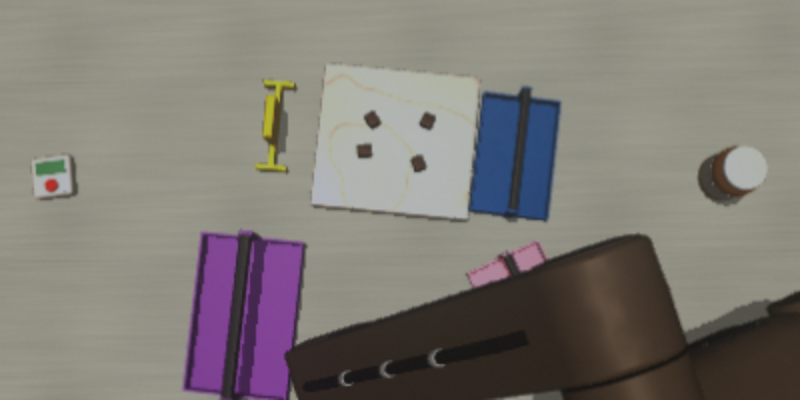

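View pics/b.png

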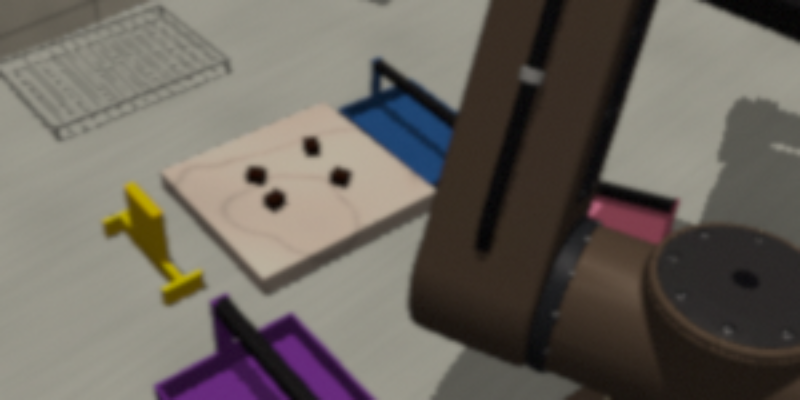

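Top view (full-picture pixels): yellow scraper at about (268,153); blue pan with black handle at (387,166). The look-alikes are the purple pan (252,248) and the small pink one (382,223). The scraper has no double. By the description I choose the blue pan next to the slab and the yellow scraper. Next I measure exact poses.

```bash
python3 - <<'E'
from h import *
for n in("top","side"):
    f=np.load(n+"0.npz");im=f["im"];d=f["d"]
    h=cv2.cvtColor(im,cv2.COLOR_RGB2HSV); H,S,V=[h[...,i].astype(int) for i in range(3)]
    full=np.ones(d.shape,bool); P=pts(n,d,full); X=np.full(d.shape+(3,),9.); v,u=np.nonzero(d>0); X[v,u]=P
    box=lambda x0,x1,y0,y1:(X[...,0]>x0)&(X[...,0]<x1)&(X[...,1]>y0)&(X[...,1]<y1)
    def rep(k,m,zr):
        q=X[m&(X[...,2]>zr[0])&(X[...,2]<zr[1])]
        (c,w,a)=cv2.minAreaRect(q[:,:2].astype(np.float32)); print(n,k,len(q),np.round(c,4),np.round(w,4),round(a,2),"zmed",round(np.median(q[:,2]),4),"mean",np.round(q.mean(0),4),"pca",np.round(np.degrees(np.arctan2(*np.linalg.svd(q[:,:2]-q[:,:2].mean(0),full_matrices=False)[2][0][::-1])),2))
    yel=(H>20)&(H<35)&(S>130)&box(.4,.75,.1,.3)
    rep("scr all",yel,(.005,.12)); rep("scr foot",yel,(.01,.04)); rep("scr fin",yel,(.06,.12))
    slab=box(.4,.72,-.16,.13)&~((H>95)&(H<125)&(S>100))
    rep("slab",slab&(S<60),(.02,.042))
    blue=(H>95)&(H<125)&(S>120)&box(.38,.7,-.32,-.12)
    rep("pan",blue,(-.01,.04))
    rep("bar",box(.38,.7,-.3,-.14),(.06,.1))
    br=(V<90)&box(.44,.67,-.13,.1)&(X[...,2]>.035)
    k,l=cv2.connectedComponents(br.astype(np.uint8))
    for i in range(1,k):
        if (l==i).sum()>15: rep("chunk",l==i,(.035,.07))
E
```

```text
top scr all 239 [0.5861 0.1781] [0.0495 0.1496] 85.09 zmed 0.0319 mean [0.5822 0.179  0.0593] pca 174.54
top scr foot 128 [0.5861 0.1781] [0.0495 0.1496] 85.09 zmed 0.027 mean [0.5823 0.1793 0.0266] pca 174.51
top scr fin 106 [0.5864 0.1788] [0.016  0.0687] 84.55 zmed 0.1014 mean [0.5845 0.1787 0.1006] pca 173.28
top slab 5429 [ 0.557  -0.0221] [0.2605 0.2421] 83.47 zmed 0.0318 mean [ 0.5543 -0.0219  0.0318] pca -98.38
top pan 1903 [ 0.5292 -0.2199] [0.1289 0.1997] 81.87 zmed 0.005 mean [ 0.5275 -0.2198  0.006 ] pca 170.83
top bar 303 [ 0.5288 -0.2201] [0.0165 0.2049] 81.31 zmed 0.0841 mean [ 0.5271 -0.2197  0.0835] pca 171.7
top chunk 42 [0.5873 0.0165] [0.0229 0.0177] 32.23 zmed 0.0476 mean [0.5872 0.0163 0.0474] pca -135.12
top chunk 38 [ 0.5842 -0.0746] [0.0179 0.0202] 64.73 zmed 0.0492 mean [ 0.5838 -0.0745  0.0475] pca 135.02
top chunk 35 [0.5359 0.0289] [0.0161 0.0198] 0.03 zmed 0.0496 mean [0.5357 0.0294 0.0491] pca -85.09
top chunk 40 [ 0.514  -0.0579] [0.0215 0.0179] 25.1 zmed 0.0474 mean [ 0.5136 -0.0581  0.0472] pca -163.13
side scr all 496 [0.5821 0.1799] [0.0495 0.1505]
[... 313 characters left out ...]
.2456] 83.82 zmed 0.0302 mean [ 0.5425 -0.0102  0.03  ] pca 82.43
side pan 717 [ 0.5292 -0.2151] [0.1205 0.2054] 81.88 zmed 0.0038 mean [ 0.557  -0.2226  0.005 ] pca 162.65
side bar 204 [ 0.5439 -0.2199] [0.017  0.1733] 82.08 zmed 0.0815 mean [ 0.5418 -0.2172  0.0796] pca 171.69
side chunk 30 [ 0.5794 -0.0711] [0.0172 0.0176] 47.92 zmed 0.0453 mean [ 0.5789 -0.0701  0.0444] pca -144.87
side chunk 32 [0.5841 0.0175] [0.0169 0.019 ] 36.96 zmed 0.0456 mean [0.5816 0.0195 0.0444] pca 60.69
side chunk 37 [ 0.5102 -0.0565] [0.0201 0.019 ] 22.02 zmed 0.0453 mean [ 0.5081 -0.0544  0.044 ] pca -142.35
side chunk 38 [0.5323 0.0326] [0.017  0.0199] 6.04 zmed 0.0443 mean [0.5308 0.0337 0.0435] pca 67.19
```

```bash
python3 -m creep '[{"turn":7.3},{"turn":7.3},{"turn":7.3},{"turn":7.2},{"x":0.015,"y":-0.047},{"x":0.015,"y":-0.047},{"x":0.015,"y":-0.047},{"x":0.015,"y":-0.047},{"x":0.015,"y":-0.047},{"x":0.015,"y":-0.047}]' 1
```

```text
validation failed for argument at $[0]...
```

```bash
python3 -m creep '[{"x":0,"y":0,"z":0,"turn":7.3},{"x":0,"y":0,"z":0,"turn":7.3},{"x":0,"y":0,"z":0,"turn":7.3},{"x":0,"y":0,"z":0,"turn":7.2},{"x":0.015,"y":-0.047,"z":0,"turn":0},{"x":0.015,"y":-0.047,"z":0,"turn":0},{"x":0.015,"y":-0.047,"z":0,"turn":0},{"x":0.015,"y":-0.047,"z":0,"turn":0},{"x":0.015,"y":-0.047,"z":0,"turn":0},{"x":0.015,"y":-0.047,"z":0,"turn":0}]' 1
```

```text
time: 1.7
eef_pos: [0.3727, -0.3017, 0.2309]
tool_rot: [3.14, -0.001, -0.126]
ft_force: [0.4, -0.4, 0.1]
finger_gap: 0.0859
```

```bash
python3 -m creep '[{"x":0.0155,"y":-0.047,"z":0,"turn":-1.7},{"x":0.0155,"y":-0.047,"z":0,"turn":0},{"x":0.0155,"y":-0.047,"z":0,"turn":0},{"x":0.0155,"y":-0.047,"z":0,"turn":0},{"x":0.0155,"y":-0.047,"z":0,"turn":0},{"x":0.0155,"y":-0.047,"z":0,"turn":0},{"x":0.0155,"y":-0.047,"z":0,"turn":0},{"x":0.0155,"y":-0.047,"z":0,"turn":0},{"x":0.0155,"y":-0.047,"z":0,"turn":0},{"x":0.0155,"y":-0.047,"z":0,"turn":0}]' 1
```

```text
time: 2.7
eef_pos: [0.5727, 0.157, 0.2327]
tool_rot: [3.138, -0.008, -0.096]
ft_force: [-0.0, -0.4, 0.8]
finger_gap: 0.0852
```

```bash
python3 -m creep '[{"x":0.009,"y":-0.0235,"z":0.02,"turn":0},{"x":0,"y":0,"z":0.04,"turn":0},{"x":0,"y":0,"z":0.01,"turn":0},{"x":0,"y":0,"z":0,"turn":0}]' 1; python3 - <<'E'
from h import *
t,_=get_image("top"); s,_=get_image("side")
u=proj("top",[.584,.18,.1])[0].astype(int); v=proj("side",[.584,.18,.08])[0].astype(int)
c=lambda im,p:cv2.resize(im[max(0,p[1]-50):p[1]+50,max(0,p[0]-50):p[0]+50],(400,400),interpolation=cv2.INTER_CUBIC)
save("c.png",np.hstack([c(t,u),c(s,v)]))
E
```

```text
time: 3.1
eef_pos: [0.5867, 0.1869, 0.1615]
tool_rot: [3.14, -0.011, -0.089]
ft_force: [-0.0, 0.1, 1.0]
finger_gap: 0.0852
```

View pics/c.png

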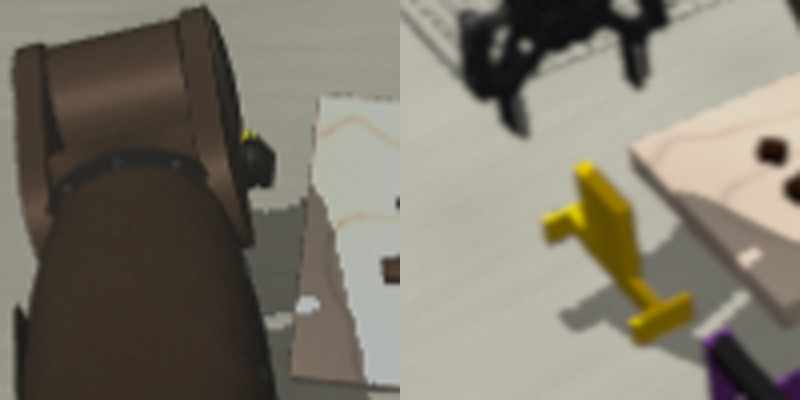

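```bash
python3 -m creep '[{"x":-0.002,"y":0.007,"z":0.01,"turn":0.4},{"x":0,"y":0,"z":0.02,"turn":0},{"x":0,"y":0,"z":0.02,"turn":0},{"x":0,"y":0,"z":0.015,"turn":0},{"x":0,"y":0,"z":0.005,"turn":0},{"x":0,"y":0,"z":0,"turn":0}]' 1
```

```text
time: 3.8
eef_pos: [0.5878, 0.1745, 0.0974]
tool_rot: [-3.14, -0.024, -0.104]
ft_force: [-0.2, 0.4, 0.3]
finger_gap: 0.0851
```

```bash
python3 -m creep '[{"x":-0.003,"y":-0.006,"z":0.0135,"turn":-0.5},{"x":0,"y":0,"z":0,"turn":0}]' 1; python3 -c "
from workcell import bot;s=bot.sense();print(s['q'],s['qd'],s['tool_rot'])"
```

```text
time: 4.0
eef_pos: [0.5863, 0.1807, 0.0846]
tool_rot: [-3.139, -0.027, -0.095]
ft_force: [1.1, -0.0, -1.0]
finger_gap: 0.0853
[ 0.19357614  0.64226688  1.73934774 -0.00818649  0.73370617  1.86574874] [-0.01481752 -0.03955254 -0.03189682 -0.0027453   0.02310515 -0.00322612] [-3.13935675 -0.02676064 -0.0953981 ]
```

```bash
python3 -m creep '[{"x":0,"y":0,"z":0,"turn":0},{"x":0,"y":0,"z":0,"turn":0},{"x":0,"y":0,"z":0,"turn":0},{"x":0,"y":0,"z":0,"turn":0},{"x":0,"y":0,"z":0,"turn":0},{"x":0,"y":0,"z":0,"turn":0}]' 0
```

```text
time: 4.6
eef_pos: [0.5868, 0.1812, 0.0859]
tool_rot: [-3.139, -0.029, -0.095]
ft_force: [0.3, 0.2, -1.5]
finger_gap: 0.0143
```

```bash
python3 -m creep '[{"x":0,"y":0,"z":0,"turn":0},{"x":0,"y":0,"z":0,"turn":0},{"x":0,"y":0,"z":0,"turn":0}]' 0; python3 -c "
from workcell import bot;s=bot.sense();print(s['ft_force'],s['ft_torque'])"
```

```text
time: 4.9
eef_pos: [0.5868, 0.1812, 0.0859]
tool_rot: [-3.139, -0.029, -0.095]
ft_force: [0.5, -0.3, -0.6]
finger_gap: 0.0142
[ 0.46179645 -0.32831804 -0.55963422] [ 0.02534551  0.02466696 -0.00759134]
```

```bash
python3 -m creep '[{"x":0,"y":0,"z":-0.02,"turn":0},{"x":0,"y":0,"z":-0.02,"turn":0},{"x":-0.005,"y":0,"z":0,"turn":1},{"x":-0.005,"y":0,"z":0,"turn":0.5},{"x":0,"y":0,"z":0,"turn":0},{"x":0,"y":0,"z":0,"turn":0}]' 0
```

```text
time: 5.5
eef_pos: [0.5733, 0.182, 0.1237]
tool_rot: [-3.139, -0.024, -0.123]
ft_force: [0.5, 0.3, -0.9]
finger_gap: 0.0142
```

```bash
python3 -m creep '[{"x":0,"y":0.01,"z":0.002,"turn":0},{"x":0,"y":0.02,"z":0,"turn":0},{"x":0,"y":0.02,"z":0,"turn":0},{"x":0,"y":0.02,"z":0,"turn":0},{"x":0,"y":0.015,"z":0,"turn":0},{"x":0,"y":0.01,"z":0,"turn":0},{"x":0,"y":0,"z":0,"turn":0}]' 0
```

```text
time: 6.2
eef_pos: [0.5599, 0.0814, 0.1175]
tool_rot: [-3.141, -0.02, -0.122]
ft_force: [0.0, -0.5, -1.1]
finger_gap: 0.0147
```

```bash
python3 -m creep '[{"x":0,"y":0.01,"z":-0.002,"turn":0},{"x":0,"y":0.012,"z":-0.0005,"turn":0},{"x":0,"y":0.012,"z":-0.0005,"turn":0},{"x":0,"y":0.012,"z":-0.0005,"turn":0},{"x":0,"y":0.012,"z":-0.0005,"turn":0},{"x":0,"y":0.012,"z":-0.0005,"turn":0}]' 0
```

```text
time: 6.8
eef_pos: [0.5509, 0.0084, 0.1223]
tool_rot: [-3.14, -0.02, -0.12]
ft_force: [0.2, 0.8, -1.0]
finger_gap: 0.0143
```

```bash
python3 -m creep '[{"x":0.001,"y":0.012,"z":0.001,"turn":0},{"x":0.001,"y":0.012,"z":0,"turn":0},{"x":0.001,"y":0.012,"z":0,"turn":0},{"x":0.001,"y":0.012,"z":0,"turn":0},{"x":0,"y":0.012,"z":0,"turn":0},{"x":0,"y":0.012,"z":0,"turn":0}]' 0; python3 - <<'E'
from h import *
t,_=get_image("top"); s,_=get_image("side")
save("d.png",np.vstack([cv2.resize(t[110:230,240:440],(800,300)) if 0 else cv2.resize(t[110:230,270:450],(450,300)),cv2.resize(s[120:240,220:400],(450,300))]))
E
```

```text
time: 7.4
eef_pos: [0.5459, -0.0704, 0.1213]
tool_rot: [-3.14, -0.021, -0.12]
ft_force: [0.1, 0.2, -1.4]
finger_gap: 0.0144
```

View pics/d.png

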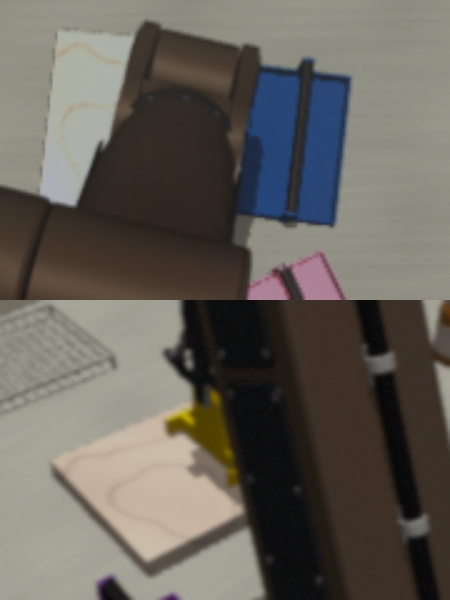

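```bash
python3 -m creep '[{"x":0,"y":0.012,"z":0.001,"turn":0},{"x":0,"y":0.012,"z":0,"turn":0},{"x":0,"y":0.01,"z":0,"turn":0},{"x":0,"y":0.008,"z":0,"turn":0},{"x":0,"y":0.008,"z":0,"turn":0},{"x":0,"y":0.008,"z":0,"turn":0}]' 0
```

```text
time: 8.1
eef_pos: [0.5383, -0.1323, 0.1201]
tool_rot: [-3.14, -0.02, -0.121]
ft_force: [-0.9, 0.2, -0.6]
finger_gap: 0.0145
```

```bash
python3 -m creep '[{"x":0,"y":0.006,"z":0,"turn":0},{"x":0,"y":0.006,"z":0,"turn":0},{"x":0,"y":0.006,"z":0,"turn":0},{"x":0,"y":0.006,"z":0,"turn":0},{"x":0,"y":0.006,"z":0,"turn":0}]' 0
```

```text
time: 8.6
eef_pos: [0.5343, -0.1649, 0.12]
tool_rot: [-3.14, -0.021, -0.12]
ft_force: [0.2, 0.0, -0.3]
finger_gap: 0.0141
```

```bash
python3 -m creep '[{"x":0,"y":0,"z":0,"turn":0},{"x":0,"y":-0.01,"z":-0.001,"turn":0},{"x":0,"y":-0.02,"z":-0.001,"turn":0},{"x":0,"y":-0.03,"z":0,"turn":0},{"x":0,"y":-0.03,"z":0,"turn":0},{"x":0,"y":-0.03,"z":0,"turn":0},{"x":0,"y":-0.03,"z":0,"turn":0},{"x":0,"y":-0.01,"z":0,"turn":0},{"x":0,"y":0,"z":0,"turn":0}]' 0; python3 - <<'E'
from h import *
t,d=get_image("top"); s,_=get_image("side")
save("e.png",np.vstack([cv2.resize(t[110:230,270:450],(450,300)),cv2.resize(s[120:240,220:400],(450,300))]))
for r in regions_of("chunk0","top"): P=pts("top",d,r["region"]);print(round(r["p"],2),np.round(r["bbox"]),np.round(np.median(P,0),3))
E
```

```text
time: 9.5
eef_pos: [0.5537, 0.0037, 0.1228]
tool_rot: [-3.14, -0.021, -0.121]
ft_force: [0.6, 0.1, -1.1]
finger_gap: 0.0146
0.59 [374. 158.   6.   8.] [ 0.559 -0.175  0.025]
0.4 [386. 153.   8.   9.] [ 0.58  -0.208  0.02 ]
```

View pics/e.png

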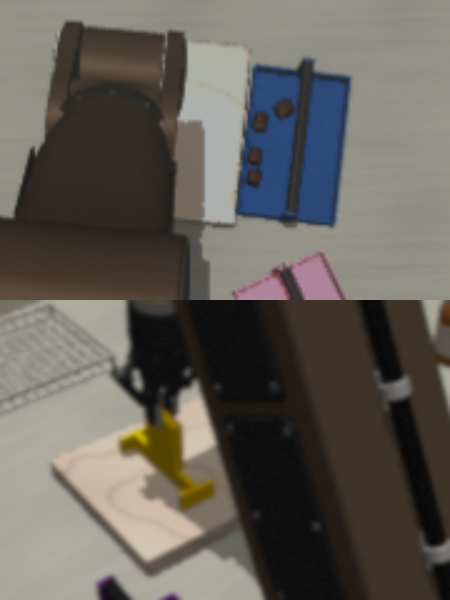

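```bash
python3 - <<'E'
from h import *
t,d=get_image("top")
P=pts("top",d,np.ones(d.shape,bool)); X=np.full(d.shape+(3,),9.); v,u=np.nonzero(d>0); X[v,u]=P
h=cv2.cvtColor(t,cv2.COLOR_RGB2HSV).astype(int)
box=(X[...,0]>.4)&(X[...,0]<.66)&(X[...,1]>-.30)&(X[...,1]<-.13)
blue=(h[...,0]>95)&(h[...,0]<125)&(h[...,1]>120)&box
for nm,m in(("pan",blue&(X[...,2]<.04)),("bar",box&(X[...,2]>.06))):
    q=X[m]; print(nm,len(q),cv2.minAreaRect(q[:,:2].astype(np.float32)),np.median(q[:,2]))
br=box&~blue&(h[...,0]<25)&(h[...,2]<110)&(X[...,2]<.06)
k,l=cv2.connectedComponents(br.astype(np.uint8))
a=np.radians(-8.4);R=np.array([[np.cos(a),-np.sin(a)],[np.sin(a),np.cos(a)]])
for i in range(1,k):
    if (l==i).sum()>8: q=X[l==i]; print(len(q),np.round(np.median(q,0),3),np.round(np.percentile(q[:,2],[5,95]),3),"panframe",np.round((np.median(q,0)[:2]-[.529,-.2195])@R,3))
E
```

```text
pan 1752 ((0.5283231735229492, -0.2195432335138321), (0.1293589472770691, 0.19883081316947937), 81.98324584960938) 0.004973261155653929
bar 304 ((0.5289093852043152, -0.22071892023086548), (0.015827730298042297, 0.20510177314281464), 81.45700073242188) 0.08374946653518073
30 [ 0.578 -0.208  0.02 ] [0.014 0.024] panframe [0.047 0.018]
24 [ 0.559 -0.173  0.025] [0.022 0.029] panframe [0.023 0.05 ]
20 [ 0.513 -0.165  0.028] [0.023 0.034] panframe [-0.024  0.051]
24 [ 0.486 -0.164  0.027] [0.018 0.035] panframe [-0.051  0.048]
```

```bash
python3 -m creep '[{"x":0,"y":-0.02,"z":0,"turn":0},{"x":0,"y":-0.02,"z":0,"turn":0},{"x":0,"y":0,"z":0,"turn":0},{"x":0,"y":0,"z":0.002,"turn":0},{"x":0,"y":0,"z":0.002,"turn":0},{"x":0,"y":0,"z":0,"turn":0}]' 0
```

```text
time: 10.3
eef_pos: [0.559, 0.0354, 0.1183]
tool_rot: [-3.141, -0.021, -0.132]
ft_force: [-0.2, -0.2, -1.4]
finger_gap: 0.0145
```

```bash
python3 -m creep '[{"x":0,"y":0,"z":0.001,"turn":0},{"x":0,"y":0,"z":0.001,"turn":0},{"x":0,"y":0,"z":0,"turn":0}]' 0;  python3 -m creep '[{"x":0,"y":0,"z":0.001,"turn":0},{"x":0,"y":0,"z":0,"turn":0}]' 0
```

```text
time: 10.6
eef_pos: [0.5589, 0.0341, 0.1162]
tool_rot: [-3.141, -0.02, -0.134]
ft_force: [-1.2, 1.5, 0.6]
finger_gap: 0.0146
time: 10.8
eef_pos: [0.559, 0.0341, 0.1161]
tool_rot: [-3.141, -0.021, -0.134]
ft_force: [0.6, 0.4, 0.7]
finger_gap: 0.0142
```

```bash
python3 -m creep '[{"x":0,"y":0,"z":0.001,"turn":0},{"x":0,"y":0,"z":0.001,"turn":0}]' 0;  python3 -m creep '[{"x":0,"y":0,"z":0,"turn":0},{"x":0,"y":0,"z":0,"turn":0},{"x":0,"y":0,"z":0,"turn":0},{"x":0,"y":0,"z":0,"turn":0},{"x":0,"y":0,"z":0,"turn":0},{"x":0,"y":0,"z":0,"turn":0},{"x":0,"y":0,"z":0,"turn":0},{"x":0,"y":0,"z":0,"turn":0}]' 1
```

```text
time: 11.0
eef_pos: [0.559, 0.034, 0.1157]
tool_rot: [-3.141, -0.022, -0.134]
ft_force: [-7.0, -1.4, 18.2]
finger_gap: 0.0143
time: 11.8
eef_pos: [0.5592, 0.034, 0.1152]
tool_rot: [-3.141, -0.022, -0.133]
ft_force: [-1.0, -0.0, 0.0]
finger_gap: 0.0858
```

```bash
python3 -m creep '[{"x":0,"y":0,"z":-0.02,"turn":0},{"x":0,"y":0,"z":-0.03,"turn":0},{"x":0,"y":0,"z":-0.03,"turn":0},{"x":0,"y":0.02,"z":-0.02,"turn":0.8},{"x":0,"y":0.04,"z":0,"turn":0},{"x":0.001,"y":0.04,"z":0,"turn":0},{"x":0.001,"y":0.04,"z":0,"turn":0},{"x":0.001,"y":0.04,"z":0,"turn":0},{"x":0.001,"y":0.03,"z":0,"turn":0},{"x":0,"y":0,"z":0,"turn":0}]' 1
```

```text
time: 12.8
eef_pos: [0.5294, -0.1809, 0.2197]
tool_rot: [3.141, -0.024, -0.144]
ft_force: [0.3, 0.6, -1.3]
finger_gap: 0.0854
```

```bash
python3 -m creep '[{"x":0.004,"y":0.02,"z":0.02,"turn":0.2},{"x":0,"y":0.016,"z":0.02,"turn":0},{"x":0,"y":0,"z":0.02,"turn":0},{"x":0,"y":0,"z":0,"turn":0}]' 1; python3 - <<'E'
from h import *
s,d=get_image("side")
save("f.png",cv2.resize(s[120:240,220:400],(600,400)))
r=regions_of("scraper","side")[0]; P=pts("side",d,r["region"]); print(r["p"],P.min(0),P.max(0))
E
```

```text
time: 13.2
eef_pos: [0.5298, -0.2176, 0.1588]
tool_rot: [3.141, -0.026, -0.149]
ft_force: [-0.2, 0.2, 0.8]
finger_gap: 0.0855
0.69 [ 0.4789824  -0.01025252  0.02888567] [0.66104608 0.07042523 0.1333318 ]
```

View pics/f.png

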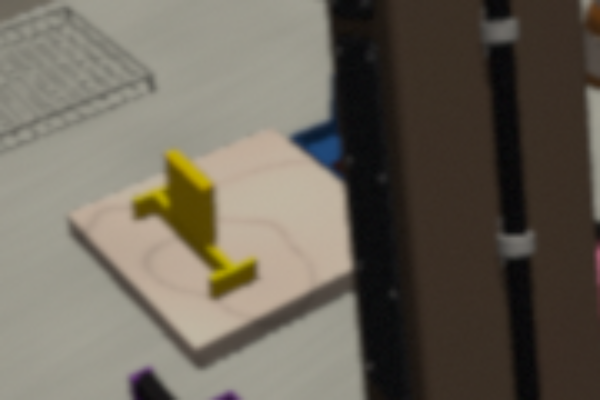

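```bash
python3 -m creep '[{"x":0,"y":0.002,"z":0.02,"turn":0},{"x":0,"y":0,"z":0.02,"turn":0},{"x":0,"y":0,"z":0.02,"turn":0},{"x":0,"y":0,"z":0.012,"turn":0},{"x":0,"y":0,"z":0.004,"turn":0},{"x":0,"y":0,"z":0,"turn":0}]' 1
```

```text
time: 13.9
eef_pos: [0.5371, -0.2187, 0.0905]
tool_rot: [3.136, -0.04, -0.144]
ft_force: [0.0, 0.1, 0.2]
finger_gap: 0.0852
```

```bash
python3 -m creep '[{"x":-0.009,"y":0.001,"z":0.006,"turn":0.2},{"x":0,"y":0,"z":0.006,"turn":0},{"x":0,"y":0,"z":0,"turn":0}]' 1
```

```text
time: 14.2
eef_pos: [0.5285, -0.2186, 0.0794]
tool_rot: [3.135, -0.043, -0.148]
ft_force: [-1.4, 0.1, -0.6]
finger_gap: 0.0851
```

```bash
python3 -m creep '[{"x":0,"y":0.001,"z":0,"turn":0},{"x":0,"y":0,"z":0,"turn":0},{"x":0,"y":0,"z":0,"turn":0},{"x":0,"y":0,"z":0,"turn":0},{"x":0,"y":0,"z":0,"turn":0},{"x":0,"y":0,"z":0,"turn":0},{"x":0,"y":0,"z":0,"turn":0},{"x":0,"y":0,"z":0,"turn":0}]' 0
```

```text
time: 15.0
eef_pos: [0.5287, -0.2202, 0.0803]
tool_rot: [3.135, -0.044, -0.148]
ft_force: [-0.3, -0.6, 0.0]
finger_gap: 0.0111
```

```bash
python3 -m creep '[{"x":0,"y":0,"z":-0.005,"turn":0},{"x":0,"y":0,"z":-0.01,"turn":0},{"x":0.0005,"y":0,"z":-0.01,"turn":0},{"x":0.0005,"y":0,"z":-0.01,"turn":0},{"x":0.0005,"y":0,"z":-0.01,"turn":0}]' 0
```

```text
time: 15.5
eef_pos: [0.5274, -0.2192, 0.1274]
tool_rot: [3.136, -0.04, -0.148]
ft_force: [0.1, 0.6, -4.6]
finger_gap: 0.0111
```

```bash
python3 -m creep '[{"x":0.0005,"y":0,"z":-0.012,"turn":0},{"x":0.0005,"y":0,"z":-0.012,"turn":0},{"x":0.0005,"y":0,"z":-0.012,"turn":0},{"x":0.0005,"y":0,"z":-0.012,"turn":0},{"x":0,"y":0,"z":-0.008,"turn":0},{"x":0,"y":0,"z":-0.004,"turn":0},{"x":0,"y":0,"z":0,"turn":0},{"x":0,"y":0,"z":0,"turn":0},{"x":0,"y":0,"z":0,"turn":0},{"x":0,"y":0,"z":0,"turn":0}]' 0; python3 - <<'E'
from h import *
t,d=get_image("top"); s,ds=get_image("side")
save("g.png",np.vstack([cv2.resize(t[110:230,270:450],(450,300)),cv2.resize(s[100:220,250:430],(450,300))]))
for n,im,dd in(("top",t,d),("side",s,ds)):
    h=cv2.cvtColor(im,cv2.COLOR_RGB2HSV).astype(int)
    P=pts(n,dd,np.ones(dd.shape,bool)); X=np.full(dd.shape+(3,),9.); v,u=np.nonzero(dd>0); X[v,u]=P
    m=(h[...,0]>95)&(h[...,0]<125)&(h[...,1]>120)&(abs(X[...,0]-.53)<.15)&(abs(X[...,1]+.22)<.1)
    q=X[m]
    if len(q)<50: continue
    fl=q[abs(q[:,2]-np.median(q[:,2]))<.008]
    c=np.linalg.lstsq(np.c_[fl[:,:2],np.ones(len(fl))],fl[:,2],rcond=None)[0]
    print(n,len(q),np.percentile(q,[2,50,98],axis=0).round(3).tolist(),"slope",c[:2])
s=bot.sense();print(s['time'],s['qd'],s['ft_force'],s['eef_pos'])
E
```

```text
time: 16.5
eef_pos: [0.5269, -0.2187, 0.1945]
tool_rot: [3.135, -0.042, -0.148]
ft_force: [0.2, -0.3, -3.9]
finger_gap: 0.0112
top 122 [[0.556, -0.191, 0.113], [0.605, -0.175, 0.12], [0.631, -0.159, 0.145]] slope [ 0.01145777 -0.03525799]
side 149 [[0.549, -0.226, 0.116], [0.611, -0.189, 0.127], [0.63, -0.155, 0.141]] slope [-0.01074528  0.03059072]
16.6 [-0.00169975 -0.00483088 -0.00256428  0.0014251   0.00052362 -0.00055053] [-5.95617332e-02  1.02062434e-03 -3.32286029e+00] [ 0.52688512 -0.21872193  0.19451736]
```

View pics/g.png

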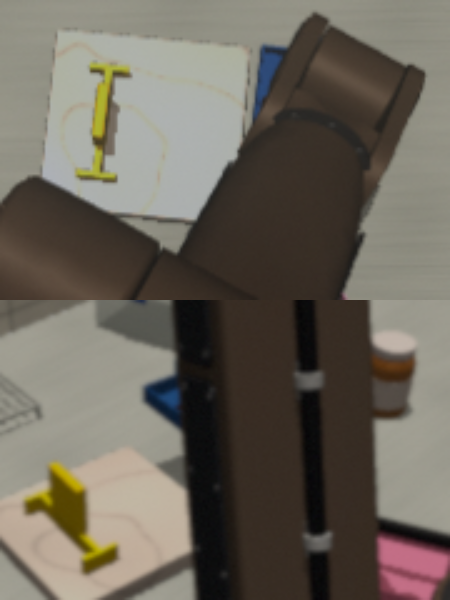

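Pan's corner (crop 270,80 top; 165,395 side) is raised about 11 cm, level, and clear of the slab. The scraper stands upright on a clean slab (crop 103,122). Handing in.

```bash
python3 -c "
from workcell import bot;print(bot.sign_off())"
```

```text
the job is handed in; nothing more can be done
None
```

I swept all four chunks into the blue pan with the yellow scraper and stood the scraper upright on the slab. I then lifted the pan by its black handle and handed the job in at about 16.6 s, still holding it.

- **Chocolate:** after the sweep, the top camera showed all four chunks in the pan. Three lay close to the wall on the slab side, seemingly leaning a little. I did not see them again after the lift, because the arm hid most of the pan in both cameras. No chunk was left on the slab.
- **Pan:** the TCP rose 114 mm from the grasp, and the depth readings put the pan floor at about 0.115 m. The slope fits stayed within about 0.04 rad. The two cameras gave opposite signs, which I take as noise from the little that showed. Joint speeds were near zero, the downward load was 3 to 4.6 N, and the fingers held at 11 mm.
- **Scraper and the rest:** the scraper stood upright and released in the last pictures. The jar looked undisturbed; I did not re-check the timer, and no move went near it.

The wrist's tilt drifted to about 0.04 rad over the moves. It changed by only about 0.004 rad during the lift. Setting the scraper down pressed with about 18 N for a moment.

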